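Sort sealed candle holders by weight into slide-in racks

ROBOT

A 6-joint arm with a two-finger parallel gripper is mounted at the origin on the work surface. World frame = base frame: x ahead of the robot, y to its left, z up, the work surface at z = 0. Lengths are in mm, angles in rad, forces in N, time in s.
With the tool pointing down it reaches from about 325 to 875 mm from the base axis. Payload 4.4 kg.
Tool frame: the origin (TCP) lies on the centre line of the jaws, within the pads' length; the fingertips stand ahead of it and the grasp point (between the pads) lies 6 mm ahead of it (ctrl.tcp_to_tips is the z of the fingertips in the tool frame, in mm); z points along the fingers, y is the direction in which the jaws open and shut (so a half turn about z gives the same grasp; the last joint's range is limited). The gripper opens to 85 mm and grips with 20 to 120 N. Pads are 22 mm wide; open, the fingers measure 114 mm over their backs; the gripper's body (76 mm by 85 mm) begins 54 mm behind the grasp point. The pads swing forward as they close: fully open they stand 13 mm farther back than shut.
Start: joints at [1.175, 0.207, 1.542, -0, 1.393, -0.15], TCP at [139.926, 557.717, 256.282] pointing down, gripper open.
Joint ranges: [-2.73, 2.73], [-0.86, 2.22], [0.23, 2.46], [-1.11, 4.25], [0.08, 2.63], [-2.82, 2.82]. Speed limits (rad/s): [2.79, 2.79, 3.14, 3.14, 3.14, 3.14].

INTERFACE

Orientations are given as a 3x3 rotation matrix whose columns are the frame's x, y, z axes.
In Python, from plant import ctrl, sensors, optics gives the robot as it stands. Calls block until the motion is done:
- ctrl.move_ptp(position, orientation): joint-space move of the TCP to a pose.
- ctrl.move_l(position, rot=None, vel=150, threshold=None): straight line of the TCP; rot=None keeps the orientation; vel is the mean speed in mm/s. With threshold (N) it stops when the force on the tool has changed by that much, and returns True; else False.
- ctrl.set_joints(angles): joint-space move.
- ctrl.gripper_to(opening, force=None): finger opening in mm; force is the grip in N (None keeps the last); returns when the fingers have stopped.
- ctrl.hold(seconds).
- ctrl.solve_ik(position, orientation): joint angles nearest the present ones, or None.
- sensors.read_state(): the state.
- optics.grab_frame(name): name is "side" or "top"; returns (picture, depth): 480x640x3 uint8, red, green, blue; 480x640 float32, mm along the optical axis (not along the pixel's ray), 0 where there is no reading.
- optics.camera_params(name): a dict with "mtx" (3x3 intrinsics, pixels), "k1" (the pictures are not rectified: a ray, as slopes to the right and down, at radius r is drawn at 1 + k1 r^2 times it, then the intrinsics apply), "R" (3x3) and "t" (3): a world point X has camera coordinates R X + t. Camera axes: x right, y down, z forward; pixel columns grow to the right and rows downward; lengths in mm; the calibration is good to about 2 mm. A picture is of the moment at which its call begins. camera_params takes no time and is no camera call.
A pose or a line that the arm cannot do raises ctrl.MotionError and nothing moves.
- ctrl.finish_job(): hands the job in, once; it reports no verdict.
The state is a dict: "t": time; "q": joint angles; "qvel": joint speeds; "tau": joint torques, N m; "eef_pos": TCP position; "eef_rot": TCP orientation; "force": force on the tool from outside, world axes, zero at the start; "wrist_torque": the same for the moment, N m; "grip_width": finger opening in mm.
Only numpy, scipy, OpenCV 4.12 (cv2) and the standard library are available. Lean on these libraries where they do the work, as an engineer would, in place of code of your own. Each camera call takes 0.05 s, during which the arm holds its last target. There are 200 camera calls.

TASK

The two sealed copper candle holders look alike, but either may be filled with ballast (heavy) or still hollow (light), perhaps both the same: lift each just clear of the table to feel its weight, keeping it low (never more than 10 cm up) and upright. Set a heavy one down at the mouth of the rack with the arch-shaped handle and a light one at the mouth of the rack with the funnel, and slide it in under the lips gently (never over 25 N) until it is fully home against the end pad, or against the holder already in there. Leave the other things on the table alone.

Things in the scene. Friction and masses are not known exactly. Their poses are not given: they have to be found in the camera images.
- holder_a: sealed square copper candle holder: foot 50 x 50 x 6 mm, column 34 x 34 mm up to 80 mm, spike to 96 mm. Origin: centre of the foot's underside, z up, x, y square to the sides; four-fold symmetric. Grip the column 45 to 70 mm above the origin. About 0.5 kg if filled, 0.11 kg if hollow; a core may rattle inside. Both holders look alike; either, both or neither may be filled
- holder_b: sealed square copper candle holder: foot 50 x 50 x 6 mm, column 34 x 34 mm up to 80 mm, spike to 96 mm. Origin: centre of the foot's underside, z up, x, y square to the sides; four-fold symmetric. Grip the column 45 to 70 mm above the origin. About 0.5 kg if filled, 0.11 kg if hollow; a core may rattle inside. Both holders look alike; either, both or neither may be filled
- rack_arch: fixed wooden slide-in rack for heavy (filled) holders, marked by an arch-shaped steel bar handle at its far end (to 69 mm high). Origin: on the underside, centre line; x runs inwards from the open mouth, y across, z up. Waxed cork sliding floor x -115 to 100 mm, y -45 to 45 mm, top at z = 6 mm, sprung: sinks 1 mm per 5 N, 3 mm at most. Side walls 56 mm apart guide a holder's foot
- rack_arch_mouth (a point): point on the sliding floor of the rack with the arch (rack x = -70 mm, z = 6 mm) where a holder, set down square, stands just outside the lips. Flared guides (15 mm high) narrow from about 82 mm to 56 mm at rack x = -61 to -30 mm. Two steel lips (undersides z = 15, tops z = 19 mm, 42 mm apart) cover the foot from x = -30 to 80 mm: it cannot go in from above
- rack_arch_home (a point): point on the sliding floor of the rack with the arch (rack x = 55 mm) where the foot's centre is when the first holder is home, touching the rubber end pad (face at x = 80 mm; sprung: 0.9 N per mm, travel 10 mm, then rigid). A second holder is home foot to foot behind it, 50 mm nearer the mouth; their columns are 16 mm apart, so grip with the fingers across the rack (along y)
- rack_arch_floor: the sprung cork sliding floor of the rack with the arch, 215 x 90 x 6 mm; same origin and axes as the rack
- rack_funnel: fixed wooden slide-in rack for light (hollow) holders, marked by a brass funnel on a short post at its far end (to 75 mm high). Origin: on the underside, centre line; x runs inwards from the open mouth, y across, z up. Waxed cork sliding floor x -115 to 100 mm, y -45 to 45 mm, top at z = 6 mm, sprung: sinks 1 mm per 5 N, 3 mm at most. Side walls 56 mm apart guide a holder's foot
- rack_funnel_mouth (a point): point on the sliding floor of the rack with the funnel (rack x = -70 mm, z = 6 mm) where a holder, set down square, stands just outside the lips. Flared guides (15 mm high) narrow from about 82 mm to 56 mm at rack x = -61 to -30 mm. Two steel lips (undersides z = 15, tops z = 19 mm, 42 mm apart) cover the foot from x = -30 to 80 mm: it cannot go in from above
- rack_funnel_home (a point): point on the sliding floor of the rack with the funnel (rack x = 55 mm) where the foot's centre is when the first holder is home, touching the rubber end pad (face at x = 80 mm; sprung: 0.9 N per mm, travel 10 mm, then rigid). A second holder is home foot to foot behind it, 50 mm nearer the mouth; their columns are 16 mm apart, so grip with the fingers across the rack (along y)
- rack_funnel_floor: the sprung cork sliding floor of the rack with the funnel, 215 x 90 x 6 mm; same origin and axes as the rack
- punch: steel punch, round rod 10 mm thick and 110 mm long, lying between the holders; bystander
- bracelet: copper bracelet ring, 64 mm across, 30 mm high; bystander
- hammer: hammer lying near the robot's right; origin under its middle; bystander
- candlestick: round copper candlestick, 100 mm across, 73 mm high; bystander
- tealight: low copper tealight holder, 75 x 42 mm, 60 mm high; bystander
- bowl: small brass bowl, 90 mm across, 40 mm high; bystander
Mind the look-alikes: they are no part of the job. What is shaped like the holder_b but green, purple or turquoise is not meant.

How it is judged:
By the outcome, as a careful person would: the job done as asked, in the order asked, and still so for the second after the job is handed in, with the robot touching nothing.
It also fails if it takes over 72 s, if anything falls off the work surface, if the arm or the gripper's body presses on something with over 40 N, if the wrist force passes 120 N, or if a joint passes its speed limit or range.

## Working session

There is one attempt and no reset: what is moved stays moved. The work goes in short steps, each a Python script; the robot and the scene stay as the last script left them, time stands still between calls to the robot, and variables do not carry over. Pictures are saved under pics/ and viewed, about 8 in all and at most 12, crops included, and the job is handed in when it is done.

```bash
mkdir -p pics; ls
cat > h.py <<'E'
import numpy as np, cv2
from plant import ctrl, sensors, optics
def grab(n,tag):
    p,d=optics.grab_frame(n); np.savez(f'pics/{tag}.npz',p=p,d=d); cv2.imwrite(f'pics/{tag}.png',p[:,:,::-1]); return p,d
def ray(n,u,v):
    c=optics.camera_params(n); K=np.array(c['mtx']); 
    x=np.array([(u-K[0,2])/K[0,0],(v-K[1,2])/K[1,1]]); s=x.copy()
    for _ in range(20): s=x/(1+c['k1']*(s@s))
    return c,np.array([s[0],s[1],1.])
def onz(n,u,v,z):
    c,r=ray(n,u,v); R=np.array(c['R']);t=np.array(c['t']); o=-R.T@t; d=R.T@r
    return o+d*(z-o[2])/d[2]
def atd(n,u,v,D):
    c,r=ray(n,u,v); R=np.array(c['R']);t=np.array(c['t']); return R.T@(r*D-t)
def proj(n,X):
    c=optics.camera_params(n);K=np.array(c['mtx']); X=np.array(c['R'])@np.array(X)+np.array(c['t']); s=X[:2]/X[2]
    s=s*(1+c['k1']*(s@s)); return K[0,0]*s[0]+K[0,2],K[1,1]*s[1]+K[1,2]
E
python3 - <<'E'
from h import *
for n in('top','side'):
    grab(n,n+'0'); c=optics.camera_params(n); print(n,np.array(c['mtx']).round(1).tolist(),c['k1'],-np.array(c['R']).T@c['t'])
print(ctrl.tcp_to_tips, sensors.read_state())
E
```

```text
pics
top [[438.7, 0.0, 317.6], [0.0, 438.7, 237.7], [0.0, 0.0, 1.0]] 0.0056619658725216146 [474.01673965 -76.66336127 925.15282491]
side [[518.1, 0.0, 321.4], [0.0, 518.1, 243.2], [0.0, 0.0, 1.0]] -0.09720158219499665 [  408.90897975 -1132.33981648   796.40407738]
25.0 {'t': 0.1, 'q': array([ 1.17449149e+00,  2.07368871e-01,  1.54283139e+00, -3.65618042e-05,
        1.39348921e+00, -1.50453589e-01]), 'qvel': array([ 0.00097439, -0.00193245, -0.00325334, -0.00080259,  0.002411  ,
       -0.00037787]), 'tau': array([ 1.14406200e-05, -3.84094119e+01, -2.92547983e+01, -3.78024733e-04,
        4.91488783e-03,  1.45821531e-05]), 'eef_pos': array([139.69080562, 557.11555574, 255.2128339 ]), 'eef_rot': array([[-9.69931969e-01,  2.43374963e-01, -7.76197184e-04],
       [ 2.43376041e-01,  9.69930053e-01, -1.94819115e-03],
       [ 2.78716028e-04, -2.07852067e-03, -9.99997801e-01]]), 'force': array([-0.44658129,  0.76722241, -0.52552145]), 'wrist_torque': array([-0.04686011,  0.00289833, -0.00144379]), 'grip_width': 85.5460395113617}
```

View pics/top0.png

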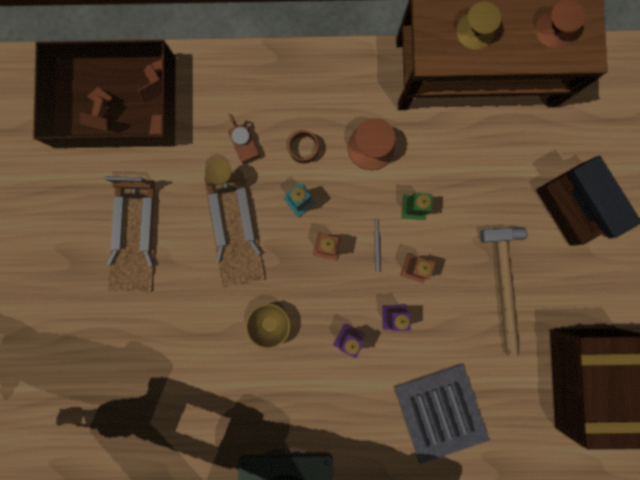

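View pics/side0.png

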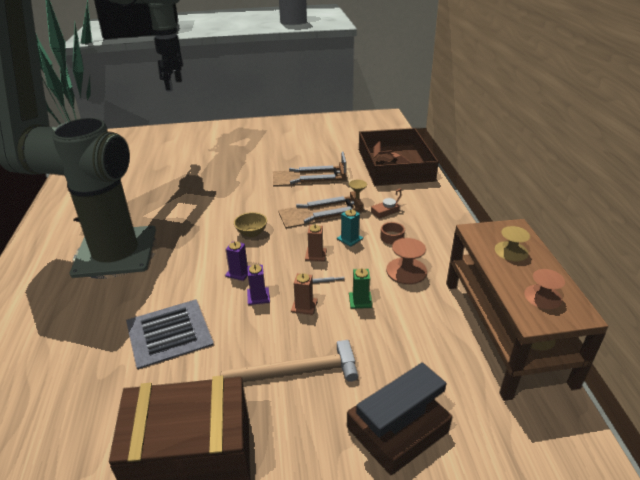

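Candidates in the top view: copper holders at (327,245) and (419,268). The look-alikes are turquoise (299,198), green (417,205) and purple (349,341), (397,319). The arch rack is at (132,235) and the funnel rack at (235,235). Next I'll enlarge crops to confirm these and measure.

Run:
```python
from h import *
p=np.load('pics/top0.npz')['p'][:,:,::-1]
p=np.clip(p*1.6,0,255).astype(np.uint8)
a=cv2.resize(p[165:295,95:275],None,fx=4.4,fy=4.4,interpolation=cv2.INTER_CUBIC); cv2.imwrite('pics/racks.png',a)
L=cv2.resize(p[225:265,307:349],(399,380),interpolation=cv2.INTER_CUBIC);R=cv2.resize(p[248:288,397:439],(399,380),interpolation=cv2.INTER_CUBIC)
cv2.imwrite('pics/hold.png',np.hstack([L,R]))
for n,u,v in(('top',327,245),('top',424,268),('top',132,280),('top',242,275),('top',125,210)):
    D=np.load('pics/top0.npz')['d'][v,u]; print(u,v,atd('top',u,v,D).round(1))
```

```text
327 245 [517.7 -91.7  85.2]
424 268 [ 470.7 -274.6   90.3]
132 280 [455.7 315.3   6. ]
242 275 [462.1  85.8   4.9]
125 210 [603.  331.6   6.7]
```

View pics/racks.png

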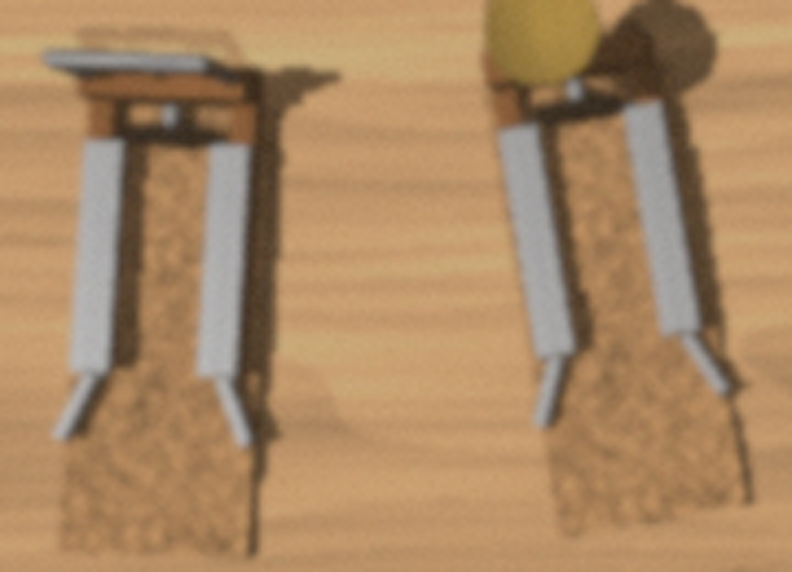

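View pics/hold.png

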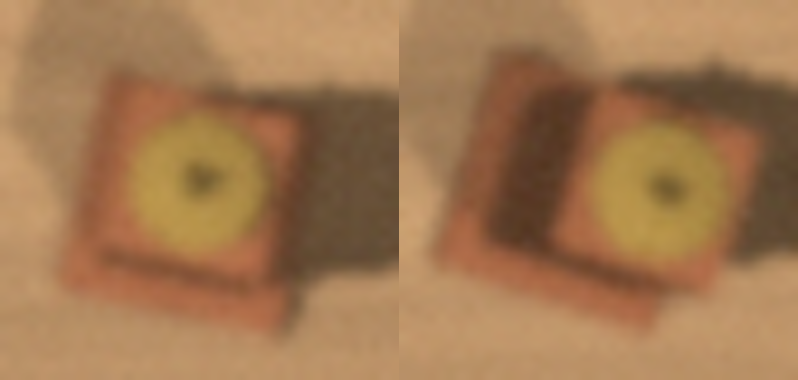

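Both crops show plain copper holders. The left rack carries the steel arch bar at (95..205,62), and the right one carries the brass funnel. I'll fit the poses from the corners I read off.

```bash
cat >> h.py <<'E'
from scipy.optimize import least_squares
def fit(n,pts,P,x0):
    def res(q):
        c,s=np.cos(q[2]),np.sin(q[2])
        return np.concatenate([np.array(proj(n,[q[0]+c*a-s*b,q[1]+s*a+c*b,z]))-uv for (a,b,z),uv in zip(P,pts)])
    r=least_squares(res,x0,loss='soft_l1'); return r.x,np.abs(r.fun).reshape(-1,2).round(2)
E
python3 - <<'E'
from h import *
def px(l,o,s): return [np.array(o)+(np.array(p)+.5)/s-.5 for p in l]
P=[(25,25,6),(-25,25,6),(-25,-25,6),(0,0,92)]
for l,o,x0 in(([(115,70),(60,285),(280,330),(200,180)],(307,225),(515,-93,-.2)),([(100,48),(39,262),(253,330),(266,187)],(397,248),(470,-270,-.3))):
    q,r=fit('top',px(l,o,9.5),P,x0); print('hold',q.round(3),r.tolist())
P=[(80,21,19),(80,-21,19),(-30,21,19),(-30,-21,19),(-115,45,6),(-115,-45,6)]
for l,x0 in(([(125,140),(210,143),(110,373),(198,376),(60,550),(255,555)],(580,320,0)),([(538,123),(625,106),(577,350),(662,335),(562,537),(752,502)],(580,110,.2))):
    q,r=fit('top',px(l,(95,165),4.4),P,x0); print('rack',q.round(3),r.tolist())
# side check: column top faces from depth
d=np.load('pics/top0.npz')['d']
def cloud(u0,u1,v0,v1): return np.array([atd('top',u,v,d[v,u]) for v in range(v0,v1) for u in range(u0,u1) if d[v,u]>0])
for b in((312,345,228,265),(400,440,248,285)):
    c=cloud(*b); m=(c[:,2]>74)&(c[:,2]<86); print(m.sum(),c[m].mean(0).round(1),np.median(c[c[:,2]<3],0).round(1), cv2.minAreaRect(c[m][:,:2].astype(np.float32)))
for b in((105,160,190,262),(205,265,185,255)):
    c=cloud(*b); m=(c[:,2]>15)&(c[:,2]<24); print(m.sum(),c[m].mean(0).round(1),cv2.minAreaRect(c[m][:,:2].astype(np.float32)))
E
```

```text
hold [ 5.2049e+02 -9.3357e+01 -2.4100e-01] [[0.49, 0.5], [0.01, 0.07], [0.12, 0.65], [0.31, 0.15]]
hold [ 4.72066e+02 -2.76100e+02 -3.15000e-01] [[0.13, 0.25], [0.44, 0.15], [0.11, 0.07], [0.42, 0.02]]
rack [ 5.48894e+02  3.13904e+02 -4.20000e-02] [[0.45, 0.08], [0.35, 0.11], [0.01, 0.18], [0.3, 0.36], [0.41, 0.32], [0.76, 0.25]]
rack [5.59408e+02 1.01059e+02 1.67000e-01] [[0.11, 0.08], [0.06, 0.12], [0.08, 0.08], [0.59, 0.22], [0.19, 0.04], [0.5, 0.06]]
288 [520.  -92.2  81.6] [ 5.184e+02 -1.011e+02 -2.000e-01] ((520.2798461914062, -92.09428405761719), (33.74509048461914, 34.06279754638672), 77.55327606201172)Traceback (most recent call last):
  File "<stdin>", line 13, in <module>
  File "<stdin>", line 11, in cloud
  File "h.py", line 14, in atd
    c,r=ray(n,u,v); R=np.array(c['R']);t=np.array(c['t']); return R.T@(r*D-t)
        ~~~^^^^^^^
  File "h.py", line 6, in ray
    c=optics.camera_params(n); K=np.array(c['mtx']);
ValueError: time passes only in moves, steps and waits
```

```bash
cat >> h.py <<'E'
import functools
optics_cp=functools.lru_cache(None)(optics.camera_params)
def ray(n,u,v):
    c=optics_cp(n); K=np.array(c['mtx']); s=cv2.undistortPoints(np.array([[[u,v]]],float),K,np.array([c['k1'],0,0,0.]))[0,0]
    return c,np.array([*s,1.])
def Rt(yaw):  # tool down, jaws across a frame with this yaw
    c,s=np.cos(yaw),np.sin(yaw); return np.array([[-c,-s,0],[-s,c,0],[0,0,-1.]])
def F(k=5,dt=.05):
    f=[]
    for _ in range(k): ctrl.hold(dt); f.append(sensors.read_state()['force'])
    return np.mean(f,0)
def pick(x,y,yaw):
    "grasp a holder standing on the table, weigh it, return weight in N"
    R=Rt(yaw); ctrl.move_ptp([x,y,190],R); ctrl.move_l([x,y,64],vel=120)
    ctrl.gripper_to(20,40); f0=F(); print('width',sensors.read_state()['grip_width'].round(1) if 1 else 0)
    ctrl.move_l([x,y,84],vel=60); f1=F(8); print('f0',f0.round(2),'f1',f1.round(2)); return f1
E
python3 - <<'E'
from h import *
d=np.load('pics/top0.npz')['d']
def cloud(u0,u1,v0,v1): return np.array([atd('top',u,v,d[v,u]) for v in range(v0,v1) for u in range(u0,u1) if d[v,u]>0])
for b in((312,345,228,265),(400,440,248,285)):
    c=cloud(*b); m=(c[:,2]>74)&(c[:,2]<86); print(m.sum(),c[m].mean(0).round(1), cv2.minAreaRect(c[m][:,:2].astype(np.float32)))
for b in((105,160,190,262),(205,265,185,255)):
    c=cloud(*b); m=(c[:,2]>15)&(c[:,2]<24); print(m.sum(),c[m].mean(0).round(1),cv2.minAreaRect(c[m][:,:2].astype(np.float32)))
print('empty',F().round(2))
pick(520.3,-92.6,-.225)
s=sensors.read_state(); print(s['t'],s['eef_pos'].round(1),s['q'].round(2))
grab('side','side1')
E
```

```text
288 [520.  -92.2  81.6] ((520.2798461914062, -92.09428405761719), (33.74509048461914, 34.06279754638672), 77.55327606201172)
308 [ 471.5 -275.2   81.5] ((471.4415283203125, -276.1181945800781), (34.46134948730469, 33.9286994934082), 70.8228988647461)
1149 [578.2 312.5  18.7] ((569.3944091796875, 315.3353271484375), (85.29934692382812, 150.94422912597656), 87.41827392578125)
1116 [587.9 106.9  18.6] ((578.3060913085938, 104.16513061523438), (158.95269775390625, 82.99273681640625), 10.159918785095215)
empty [-0.23 -0.16 -0.17]Traceback (most recent call last):
  File "<stdin>", line 9, in <module>
  File "h.py", line 38, in pick
    ctrl.gripper_to(20,40); f0=F(); print('width',sensors.read_state()['grip_width'].round(1) if 1 else 0)
                                                  ^^^^^^^^^^^^^^^^^^^^^^^^^^^^^^^^^^^^^^^^
AttributeError: 'float' object has no attribute 'round'
```

```bash
sed -i "s/\.round(1) if 1 else 0)/)/" h.py
python3 - <<'E'
from h import *
s=sensors.read_state(); f0=F(); p=s['eef_pos']; print(p.round(1),'width',s['grip_width'])
ctrl.move_l([520.3,-92.6,84],vel=60); f1=F(10); print('f0',f0.round(2),'f1',f1.round(2),sensors.read_state()['t'])
grab('side','side1')
a=np.load('pics/side1.npz')['p'][190:290,250:400,::-1]; cv2.imwrite('pics/s1c.png',cv2.resize(np.clip(a*1.3,0,255).astype(np.uint8),None,fx=4,fy=4))
E
```

```text
[520.6 -92.5  64.4] width 33.759289047402525
f0 [-0.83  2.23  5.72] f1 [-0.12 -0.33 -4.89] 6.225
```

View pics/s1c.png

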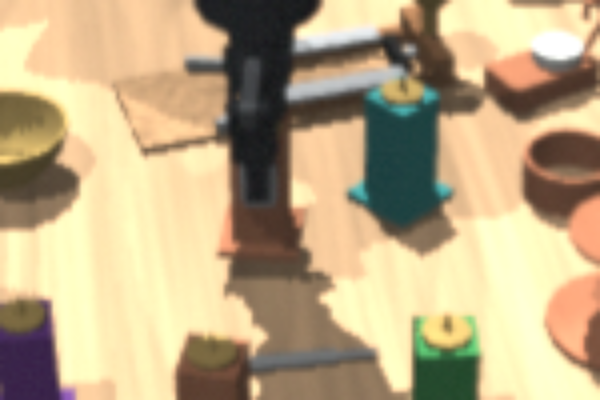

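Lift adds about −4.8 N, so holder_a is filled and goes to the arch rack. The picture shows it upright and clear of the table.

```bash
cat >> h.py <<'E'
ARCH=np.array([548.9,313.9,-.042]); FUN=np.array([559.4,101.1,.170])
def rw(rk,x,y,z):
    c,s=np.cos(rk[2]),np.sin(rk[2]); return np.array([rk[0]+c*x-s*y,rk[1]+s*x+c*y,z])
def rf(rk,f):
    c,s=np.cos(rk[2]),np.sin(rk[2]); return np.array([c*f[0]+s*f[1],-s*f[0]+c*f[1],f[2]])
def rp(rk,p): return np.array([*rf(rk,p-np.array([rk[0],rk[1],0])[:])[:2],p[2]])
def setdown(rk,w):
    "carry at 60 mm clear to the mouth, lower until the floor carries it"
    p=sensors.read_state()['eef_pos']; ctrl.move_l([p[0],p[1],126],vel=120)
    ctrl.move_l(rw(rk,-70,0,126),Rt(rk[2]),vel=150); ctrl.move_l(rw(rk,-70,0,78),vel=100); b=F()
    hit=ctrl.move_l(rw(rk,-70,0,66),vel=15,threshold=3); f=F(4); s=sensors.read_state()
    print('set',hit,'z',s['eef_pos'].round(1),'f',b.round(2),f.round(2),'t',s['t'])
def slide(rk,x0,x1,z,y=0,step=6,vel=40,stop=6,gain=.12):
    x=x0
    while x<x1:
        x=min(x+step,x1); hit=ctrl.move_l(rw(rk,x,y,z),vel=vel,threshold=12); ctrl.hold(.05)
        s=sensors.read_state(); f=rf(rk,s['force']); q=rp(rk,s['eef_pos'])
        print('x%.0f y%.1f'%(x,y),'at',q.round(1),'f',f.round(1),hit)
        if hit or f[0]<-stop: print('STOP'); break
        if abs(f[1])>1.5: y+=np.clip(gain*f[1],-.8,.8)
    print('t',s['t']); return x,y
E
python3 - <<'E'
from h import *
setdown(ARCH,4.8)
grab('top','top2')
a=np.load('pics/top2.npz')['p'][165:300,95:275,::-1]; cv2.imwrite('pics/t2c.png',cv2.resize(np.clip(a*1.6,0,255).astype(np.uint8),None,fx=4.4,fy=4.4))
E
```

```text
set True z [478.8 316.8  68.5] f [-0.22  0.08 -4.78] [1.76 1.48 3.22] t 11.35
```

View pics/t2c.png

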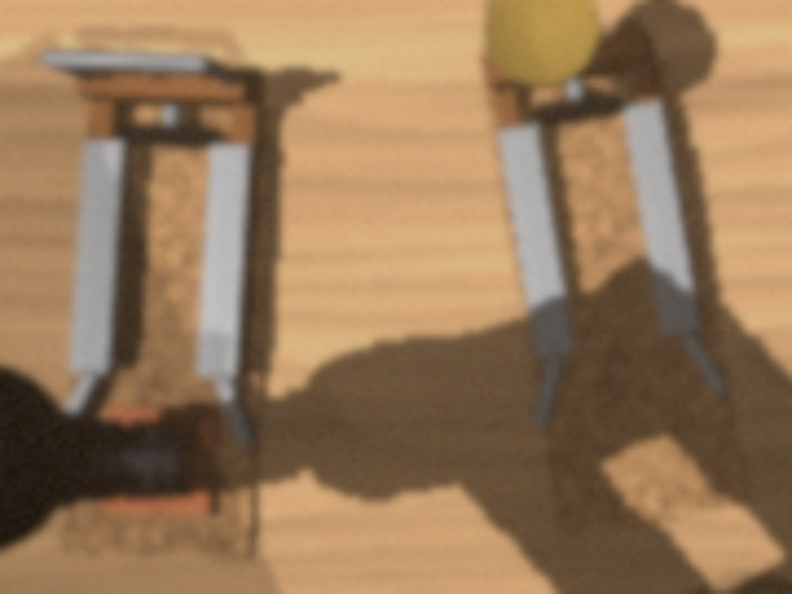

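The holder stands at the mouth, with its back foot corners at crop (103,508) and (212,515). It looks centred between the flares. I'll check this numerically against the rack, then slide.

Run:
```python
from h import *
for p in((103,508),(212,515)):
    u=(np.array(p)+.5)/4.4-.5+(95,165); print(rp(ARCH,onz('top',u[0],u[1],11)).round(1))
x,y=slide(ARCH,-70,-22,68.9)
s=sensors.read_state(); print(s['wrist_torque'].round(2))
```

```text
[-93.9  24.4  11. ]
[-95.9 -27.2  11. ]
x-64 y0.0 at [-65.6  -0.4  68.3] f [-3.5  0.1  5.3] False
x-58 y0.0 at [-59.7  -0.6  68.2] f [-4.1  0.8  6.5] False
x-52 y0.0 at [-53.7  -0.7  68.2] f [-4.  -0.4  5.7] False
x-46 y0.0 at [-47.6  -0.7  68.2] f [-3.9 -0.1  5.9] False
x-40 y0.0 at [-41.6  -0.7  68.3] f [-3.5 -0.4  5.7] False
x-34 y0.0 at [-35.6  -0.7  68.2] f [-3.8 -0.2  5.1] False
x-28 y0.0 at [-29.7  -0.7  68.2] f [-4.  -0.2  5.5] False
x-22 y0.0 at [-23.7  -0.7  68.2] f [-3.8 -0.1  5.9] False
t 14.2583
[-0.03  0.61  0.07]
```

Run:
```python
from h import *
x,y=slide(ARCH,-22,50,69.4,step=8,stop=8)
if x==50: x,y=slide(ARCH,50,66,69.4,y=y,step=2,vel=20,stop=8)
```

```text
x-14 y0.0 at [-15.3  -0.7  68.6] f [-3.6 -1.4  3.8] False
x-6 y0.0 at [-6.2 -0.3 69. ] f [-3.5 -1.   1.5] False
x2 y0.0 at [ 2.6  0.  69.3] f [-0.3 -0.1  1. ] False
x10 y0.0 at [10.8 -0.  69.4] f [-0.3  0.6 -1. ] False
x18 y0.0 at [18.8 -0.  69.5] f [-0.3 -0.   0.4] False
x26 y0.0 at [26.8  0.  69.5] f [-0.2 -0.  -1.5] False
x34 y0.0 at [34.8  0.  69.5] f [ 0.5 -1.5 -1. ] False
x42 y-0.2 at [42.7 -0.2 69.5] f [-0.2 -0.5 -1.8] False
x50 y-0.2 at [50.8 -0.2 69.5] f [-0.1 -0.2 -1.4] False
t 17.8583
x52 y-0.2 at [51.9 -0.2 69.4] f [-2.  -0.5  0.2] False
x54 y-0.2 at [53.9 -0.2 69.3] f [-2.9  0.1  0.6] False
x56 y-0.2 at [56.  -0.2 69.3] f [-3.  -0.2 -0.3] False
x58 y-0.2 at [57.6 -0.1 69.3] f [-4.1 -0.1  0.1] False
x60 y-0.2 at [59.2 -0.2 69.1] f [-5.   0.1  0.3] False
x62 y-0.2 at [60.6 -0.1 69.1] f [-6.7  0.1  2. ] False
x64 y-0.2 at [62.  -0.1 69.1] f [-7.8  0.3  2.6] False
x66 y-0.2 at [63.4 -0.1 69. ] f [-9.7  0.4  4.4] False
STOP
t 20.2583
```

Run:
```python
from h import *
ctrl.move_l(rw(ARCH,57,-.2,69.6),vel=20); ctrl.hold(.1); s=sensors.read_state(); print(rp(ARCH,s['eef_pos']).round(1),rf(ARCH,s['force']).round(1))
ctrl.gripper_to(70); p=sensors.read_state()['eef_pos']; ctrl.move_l([p[0],p[1],190],vel=150)
print('empty',F(3).round(2))
pick(471.7,-275.9,-.322); s=sensors.read_state(); print(s['t'],s['eef_pos'].round(1),s['grip_width'],s['q'].round(2))
grab('top','top3');grab('side','side3')
a=np.load('pics/top3.npz')['p'][165:300,95:275,::-1]
b=np.load('pics/side3.npz')['p'][150:230,260:366,::-1]
cv2.imwrite('pics/t3c.png',np.hstack([cv2.resize(np.clip(i*g,0,255).astype(np.uint8),(s,560),interpolation=cv2.INTER_CUBIC) for i,g,s in((a[:,:80],1.6,332),(b[:,:65],1.2,455))]))
```

```text
[57.5 -0.3 69.7] [-1.1  0.2 -2.6]
empty [ 0.35 -0.4  -0.05]
width 33.5587206361657
f0 [-0.52 -0.42  5.19] f1 [-0.12  0.1  -0.9 ]
27.4 [ 471.5 -275.8   83.8] 33.7653342866746 [-0.69  0.35  1.75  0.    1.04 -1.94]
```

View pics/t3c.png

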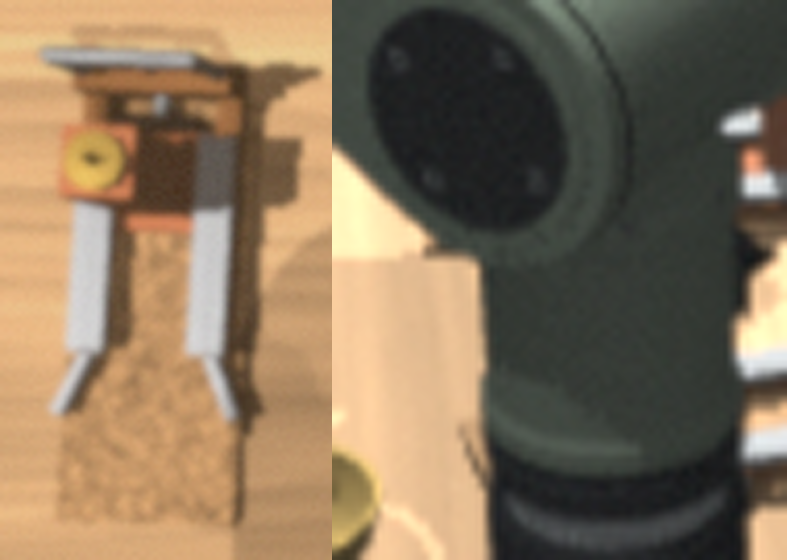

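In the crop, holder_a is under the lips at the far end: spike at (92,158), back foot edge at row 230. holder_b weighs about 1 N, so it is hollow and goes to the funnel rack. I'll check that holder_a is home while carrying on.

Run:
```python
from h import *
for p,z in(((160,230),11),((92,158),102)):
    u=(np.array(p)+.5)/4.15-.5+(95,165); print(rp(ARCH,onz('top',u[0],u[1],z)).round(1))
setdown(FUN,1)
grab('top','top4')
a=np.load('pics/top4.npz')['p'][165:300,95:275,::-1]; cv2.imwrite('pics/t4c.png',cv2.resize(np.clip(a*1.6,0,255).astype(np.uint8),None,fx=4.4,fy=4.4))
```

```text
[32.1 -0.3 11. ]
[ 55.2  -6.6 102. ]
set True z [490.3  89.2  69.3] f [ 0.02  0.22 -0.81] [ 0.16 -0.15  4.58] t 32.2583
```

View pics/t4c.png

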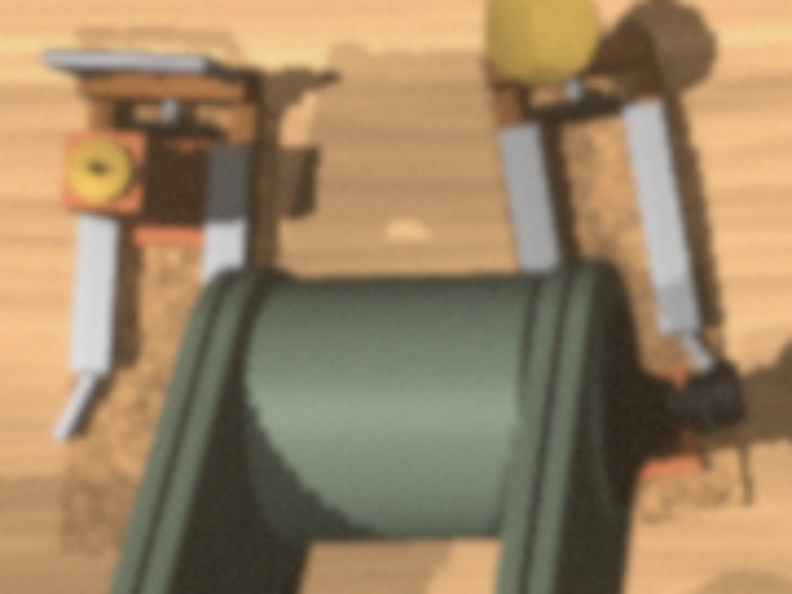

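Run:
```python
from h import *
d=np.load('pics/top4.npz')['d']
for v0,v1,u0,u1 in((192,216,106,131),):
    c=np.array([atd('top',u,v,d[v,u]) for v in range(v0,v1) for u in range(u0,u1) if d[v,u]>0]); 
    m=(c[:,2]>78)&(c[:,2]<92); q=np.array([rp(ARCH,x) for x in c[m]]); A=np.c_[q[:,:2]-q[:,:2].mean(0),np.ones(len(q))]
    print(m.sum(),q.mean(0).round(1),np.linalg.lstsq(A,q[:,2],rcond=None)[0].round(3),cv2.minAreaRect(q[:,:2].astype(np.float32)))
x,y=slide(FUN,-70,-22,69.9)
```

```text
336 [55.8 -3.4 86.4] [2.5000e-02 6.6000e-02 8.6403e+01] ((56.188514709472656, -1.6043949127197266), (34.0877571105957, 36.35449981689453), 0.5291389226913452)
x-64 y0.0 at [-64.2  -0.   69.7] f [-0.3  0.5  2.8] False
x-58 y0.0 at [-57.8   0.   69.8] f [-0.9  0.1  2.5] False
x-52 y0.0 at [-51.3  -0.   70. ] f [0.2 0.3 2.4] False
x-46 y0.0 at [-45.4  -0.   70. ] f [-0.   0.4  2.1] False
x-40 y0.0 at [-39.4  -0.   70. ] f [ 0.6 -0.   1.4] False
x-34 y0.0 at [-33.4  -0.   70. ] f [0.7 0.2 2.4] False
x-28 y0.0 at [-27.4  -0.   70. ] f [ 0.9 -0.8  1.8] False
x-22 y0.0 at [-21.4  -0.   70. ] f [ 0.8 -0.1  1.1] False
t 35.1333
```

Run:
```python
from h import *
x,y=slide(FUN,-22,50,69.9,step=8,stop=8)
if x==50: x,y=slide(FUN,50,64,69.9,y=y,step=2,vel=20,stop=6)
```

```text
x-14 y0.0 at [-13.2  -0.   70. ] f [ 0.4 -0.3  0.4] False
x-6 y0.0 at [-5.3 -0.  70. ] f [1.4 0.2 2.3] False
x2 y0.0 at [ 2.7 -0.  70. ] f [ 0.4 -0.3  1.4] False
x10 y0.0 at [10.7 -0.  70. ] f [ 0.3 -0.4  2.2] False
x18 y0.0 at [18.7 -0.  70. ] f [1.5 0.4 2.6] False
x26 y0.0 at [26.7 -0.  70. ] f [ 0.9 -0.5  0.9] False
x34 y0.0 at [34.7 -0.  70. ] f [ 1.  -0.6  2.2] False
x42 y0.0 at [42.7 -0.  70. ] f [ 1.  -0.6  1.5] False
x50 y0.0 at [50.7 -0.  70. ] f [ 0.4 -0.5  2.5] False
t 38.7333
x52 y0.0 at [51.8  0.  69.9] f [-1.4 -1.1  3.1] False
x54 y0.0 at [54.   0.  69.8] f [-1.5 -0.3  3.7] False
x56 y0.0 at [56.1  0.  69.9] f [-2.  -0.8  2.1] False
x58 y0.0 at [57.6  0.1 69.7] f [-2.7  0.2  2.9] False
x60 y0.0 at [59.4  0.  69.7] f [-5.1 -0.5  3.3] False
x62 y0.0 at [61.1  0.1 69.6] f [-5.6 -1.   5.5] False
x64 y0.0 at [62.6  0.  69.6] f [-5.2 -0.6  7.1] False
t 40.8333
```

Run:
```python
from h import *
ctrl.move_l(rw(FUN,57.5,0,69.9),vel=20); ctrl.hold(.1); s=sensors.read_state(); print(rp(FUN,s['eef_pos']).round(1),rf(FUN,s['force']).round(1))
ctrl.gripper_to(70); p=sensors.read_state()['eef_pos']; ctrl.move_l([p[0],p[1],190],vel=150)
ctrl.move_ptp([420,-150,260],Rt(0)); print(sensors.read_state()['t'])
grab('top','top5');grab('side','side5')
t=np.load('pics/top5.npz');d=t['d']
for rk,(v0,v1,u0,u1) in((ARCH,(192,216,106,131)),(FUN,(182,216,205,245))):
    c=np.array([atd('top',u,v,d[v,u]) for v in range(v0,v1) for u in range(u0,u1) if d[v,u]>0])
    q=np.array([rp(rk,x) for x in c]); q=q[(q[:,2]>82)&(q[:,2]<90)&(q[:,0]<78)]
    print(len(q),q.mean(0).round(1),cv2.minAreaRect(q[:,:2].astype(np.float32)))
a=t['p'][165:300,95:275,::-1]; b=np.load('pics/side5.npz')['p'][140:235,265:375,::-1]
cv2.imwrite('pics/t5c.png',cv2.resize(np.clip(a*1.6,0,255).astype(np.uint8),None,fx=4.4,fy=4.4,interpolation=cv2.INTER_CUBIC))
cv2.imwrite('pics/s5c.png',cv2.resize(np.clip(b*1.2,0,255).astype(np.uint8),None,fx=6,fy=6,interpolation=cv2.INTER_CUBIC))
```

```text
[58.   0.1 70. ] [-1.6  1.   1.2]
44.0667
268 [55.9 -2.5 86.3] ((56.22111511230469, -0.6791858673095703), (33.61216735839844, 36.02693176269531), 0.40404677391052246)
243 [54.5 -1.2 86.5] ((54.98431396484375, -0.6298313140869141), (34.27264404296875, 34.669654846191406), 89.92886352539062)
```

View pics/t5c.png

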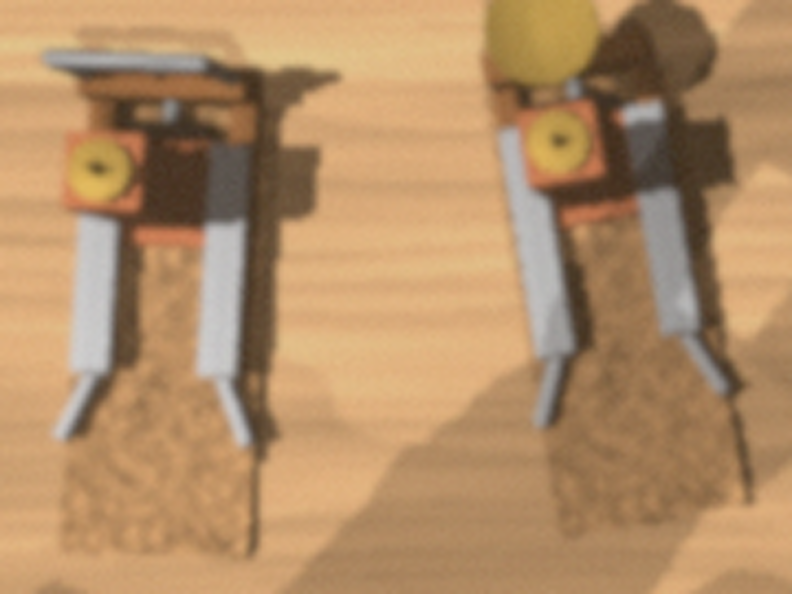

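View pics/s5c.png

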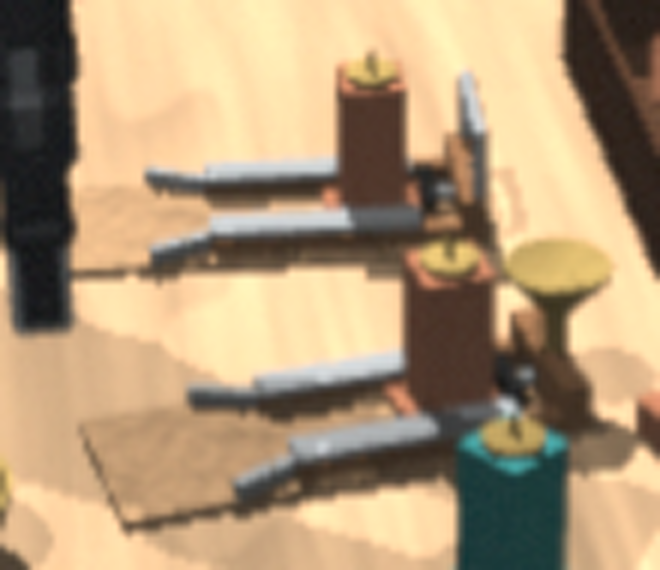

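Both are under the lips. By depth holder_a is at rack x≈56.2 and holder_b at ≈55.0. holder_b was let go at 58.0, so the pad may have flicked the light holder back. I'll regrip it, feel for the pad, and let go with almost no pad load.

Run:
```python
from h import *
for rk,p in((FUN,(600,212)),(ARCH,(170,244))):
    u=(np.array(p)+.5)/4.4-.5+(95,165); print('back edge',rp(rk,onz('top',u[0],u[1],11)).round(1))
ctrl.gripper_to(70)
ctrl.move_ptp(rw(FUN,56,0,150),Rt(FUN[2])); ctrl.move_l(rw(FUN,56,0,70.5),vel=120); b=F(6)
ctrl.gripper_to(20,30); f0=rf(FUN,F(6)); q=rp(FUN,sensors.read_state()['eef_pos']); print('free',rf(FUN,b).round(2),'gripped',q.round(1),f0.round(2))
for x in np.arange(q[0],q[0]+7,1.):
    ctrl.move_l(rw(FUN,x,0,70.5),vel=20); f=rf(FUN,F(6,.03)); print('%.1f'%x,rp(FUN,sensors.read_state()['eef_pos'])[0].round(2),f.round(2))
    if f[0]<-5: break
print(sensors.read_state()['t'])
```

```text
back edge [33.8  0.4 11. ]
back edge [32.  -0.5 11. ]
free [-0.06 -0.56 -0.27] gripped [56.   0.  70.5] [-0.53 -0.18  0.79]
56.0 56.0 [-0.46 -0.19  1.04]
57.0 56.65 [-2.14  0.02  2.4 ]
58.0 57.66 [-3.02 -0.13  2.02]
59.0 58.71 [-4.11 -0.12  2.22]
60.0 59.69 [-5.29  0.04  2.38]
49.7417
```

The force rises at about 1 N/mm right from the regrip position, so holder_b was touching the pad within about 0.5 mm. I'll ease back, release at a light load and check.

Run:
```python
from h import *
for x in (58,57.2,56.8):
    ctrl.move_l(rw(FUN,x,0,70.5),vel=10); f=rf(FUN,F(6,.03)); print(x,rp(FUN,sensors.read_state()['eef_pos'])[0].round(2),f.round(2))
    if f[0]>-.6: break
ctrl.gripper_to(48); ctrl.gripper_to(70); p=sensors.read_state()['eef_pos']; ctrl.move_l([p[0],p[1],190],vel=150)
ctrl.move_ptp([420,-150,260],Rt(0)); print(sensors.read_state()['t'])
p,d=grab('top','top6')
for rk,(v0,v1,u0,u1) in((ARCH,(192,216,106,131)),(FUN,(182,216,205,245))):
    c=np.array([atd('top',u,v,d[v,u]) for v in range(v0,v1) for u in range(u0,u1) if d[v,u]>0])
    q=np.array([rp(rk,x) for x in c]); q=q[(q[:,2]>82)&(q[:,2]<90)&(q[:,0]<78)]
    print(len(q),q.mean(0).round(1),cv2.minAreaRect(q[:,:2].astype(np.float32)))
cv2.imwrite('pics/t6.png',np.clip(p[:,:,::-1]*1.4,0,255).astype(np.uint8))
```

```text
58 58.32 [-1.78  0.18 -0.73]
57.2 57.44 [-0.9   0.2  -0.39]
56.8 57.02 [-0.6   0.66 -0.05]
54.0417
262 [55.9 -2.6 86.3] ((56.2164306640625, -1.1814460754394531), (33.50523376464844, 36.400047302246094), 0.667439877986908)
237 [54.7 -0.9 86.5] ((55.194705963134766, -0.4744148254394531), (34.17216110229492, 34.896236419677734), 89.78829193115234)
```

View pics/t6.png

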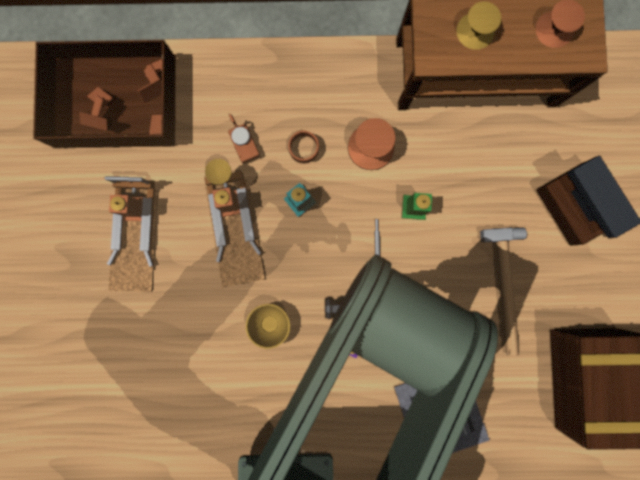

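Both holders stand in their racks at (119,203) and (223,198), and the other visible things are where they were. The hidden purple pair was never approached. Handing in.

```bash
python3 -c "
from h import *
print(ctrl.finish_job())"
```

```text
the job is handed in; nothing more can be done
None
```

I lifted and weighed both holders, slid each into its rack, and handed the job in at about 54 s.

| Holder | Weight felt | Meaning | Rack |
|---|---|---|---|
| holder_a | about 4.8 N | filled | arch |
| holder_b | about 0.9 N | hollow | funnel |

- **Handling:** Each holder was carried upright, about 6 cm clear of the table. The highest sliding force I logged was about 10 N, against the 25 N limit.
- **Final check:** In the last picture and its depth data both holders stand under the lips, at about 56 mm (holder_a) and 55 mm (holder_b) along their racks. The home position is 55 mm.
- **Disagreements:**
  - The foot edges read off the pictures gave positions 1 to 4 mm deeper than the depth data.
  - I worried the pad had pushed holder_b back, so I regripped it. I felt the pad within about 0.5 mm and released it with only about 0.6 N of load.
  - holder_a's column top showed a slight slope in the depth data (about 4°). I put this down to noise and did not check it further.
- **Other things on the table:** Those visible in the last picture had not moved. The arm hid the two purple look-alikes and part of the punch, so I could not confirm those.

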